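# Collect printed 45 adapters from the belt printer's catch tray

### The arm

A 7-joint arm with a two-finger parallel gripper is mounted at the origin on the work surface. World frame = base frame: x ahead of the robot, y to its left, z up, the work surface at z = 0. Lengths are in m, angles in rad, forces in N, time in s.
With the tool pointing down it reaches from about 0.4 to 0.85 m from the base axis. Payload 4.5 kg.
Tool frame: the origin (TCP) lies midway between the tips of the shut fingers; the grasp point (between the pads) lies 19 mm behind it; z points along the fingers, y is the direction in which the jaws open and shut (so a half turn about z gives the same grasp; the last joint's range is limited). The gripper opens to 88 mm and grips with 3 to 60 N. Pads are 18 mm wide; open, the fingers measure 123 mm over their backs; the gripper's body (75 mm by 187 mm) begins 45 mm behind the grasp point.
Start: joints at [1.324, 0.689, -0.195, 1.565, 0.157, 0.902, -0.215], TCP at [0.173, -0.601, 0.239] pointing down, gripper open.
Joint ranges: [-3.01, 3.01], [-0.46, 2.08], [-1.47, 1.51], [0.13, 2.56], [-1, 4.14], [0.04, 2.09], [-2.66, 2.66]. Speed limits (rad/s): [2.57, 2.57, 3.14, 3.14, 3.14, 3.14, 3.14].

### API

Orientations are given as [roll, pitch, yaw] about the fixed x, y, z axes, in that order (R = Rz(yaw) Ry(pitch) Rx(roll)).
In Python, from workcell import * gives the robot as it stands.
- The arm moves only by the tool servo_tool, never from a script. Its argument "moves" is a list of rows, each a list of 7 numbers: the gripper command: -1 is fully open, 1 is shut, values between are in proportion, then the shift along the world's x, y, z scaled (see below), then the turn, a rotation vector about the world's x, y, z scaled (see below). A call has 1 to 12 rows; each row shifts and turns the commanded pose from where the row before left it; what a row does not reach is not made up. The controller multiplies each number of a shift by 20 mm and each number of a turn by 5 degrees. A row lasts 1/12 s, in which the tool goes at most 41.7 mm and 7.16 degrees, less where a joint would pass 70% of its speed; a pose out of reach is approached as far as the arm can. A call with a number of a shift or a turn outside -1 to 1 is refused whole. A call with a gripper value outside its range is refused whole. The fingers move at their own pace and stop on an object; "newtons" is the grip in N (left out, the last holds). Time passes only in rows, so rows that do not move let the fingers close. It gives the time, the measured TCP pose, the force and the opening at its end, in the units of the state.
- get_obs(): the state, without advancing time (a new reading comes with each control period).
- capture(name): name is "scene" or "top" or "wrist"; returns the picture (384x512x3 uint8, red, green, blue); there is no depth.
- calibration(name): a dict with "fovy" (degrees; the focal length in pixels is half the picture's height over the tangent of half this angle, whatever the lens; pixels are square), "cx", "cy" (the principal point, pixels), "R" (3x3) and "t" (3): a world point X has camera coordinates R X + t; the wrist camera has in their place "hand_eye" (4x4, takes a point from camera to tool coordinates, whose origin is the TCP and whose axes are the flange's). Camera axes: x right, y down, z forward; pixel columns grow to the right and rows downward; lengths in m; the calibration is good to about 2 mm. A picture is of the moment at which its call begins: read the wrist's pose just before it. calibration takes no time and is no camera call.
- job_done(): hands the job in, once; it reports no verdict.
The state is a dict: "time_s": time; "joints": joint angles; "dq": joint speeds; "joint_torque": joint torques, N m; "tool_pos": TCP position; "orientation": TCP orientation; "ft_force": force on the tool from outside, world axes, zero at the start; "torque": the same for the moment, N m; "grip_width": opening from 0.0 (shut) to 1.0 (fully open).
Only numpy, scipy, OpenCV 4.12 (cv2) and the standard library are available. Lean on these libraries where they do the work, as an engineer would, in place of code of your own. Each camera call takes 0.05 s, during which the arm holds its last target.

### The job

The little belt printer has finished: pick the two round 45 adapters out of its catch tray and set them down in the open plywood tote, both lying flat on its floor, right way up (bevelled side up, as they lie now). Set them down rather than dropping them in, and leave the square test block in the tray where it lies.

Things in the scene. Friction and masses are not known exactly. Their poses are not given: they have to be found in the camera images.
- adapter_a: Round 45 rpm record adapter of printed orange plastic in the catch tray: disc 38 mm in diameter, 16 mm high, side upright to 12.5 mm, then bevelled, spindle hole in the top; 16 g. Origin: centre of the underside; z up. Starts flat on the tray's floor, 4 mm above the shelf, in a row with the other adapter and the block, in any order, about 75 mm apart, roughly along world x.
- adapter_b: The second adapter in the tray, the same. (A third, on the turntable's spindle, is not wanted.) The aluminium tray is fixed at the end of the printer's belt, 270 mm along the row, 150 mm across, 26 mm high, 4 mm walls, turned at most 7 degrees. Each adapter has 30 mm free or more on both sides across the row (roughly along world y). The belt, 60 mm high, begins 140 mm from the tray's middle towards -y.
- block: Square printed test block, 34 x 34 x 16 mm, same orange plastic, lying in the row in the tray; it stays there. Origin: centre of the underside.
- tote: Open rectangular plywood tote, empty, fixed on the shelf to the left (+y) of the tray: 230 mm along its x, 160 mm along its y, 60 mm high; walls and floor 6 mm (inside 218 x 148 mm, floor 6 mm above the shelf); dark hand holds in its two short ends. Origin: centre of the underside, z up; turned up to 20 degrees.
Things that resemble listed ones, but are neither listed nor needed, are in the scene too. What is shaped like the adapter_b but blue or pink is not meant.

How it is judged:
At the end, for the whole second after the job is handed in: Both adapters are inside the tote's walls, each flat on its floor (underside within 6 mm of the floor, tilted less than 10 degrees, bevelled side up), released and at rest; the test block is still in the tray within 30 mm of where it began (x of adapter_a in the frame of tote between -0.109 and 0.109 m and y of adapter_a in the frame of tote between -0.074 and 0.074 m and z of each of adapter_a, adapter_b in the frame of tote below 0.012 m and angle between each of adapter_a, adapter_b's own z axis and vertical below 0.175 rad and linear speed of each of adapter_a, adapter_b below 0.02 m/s and contact force between each of adapter_a, adapter_b and the fingers below 0.02 N and x of adapter_b in the frame of tote between -0.109 and 0.109 m and y of adapter_b in the frame of tote between -0.074 and 0.074 m and distance of block from where it was at the start of the episode below 0.03 m); the robot touches nothing.
It fails at once if an adapter is let go in the air (its underside more than 45 mm above the shelf and no finger touching it) ((height (world z) of adapter_a above 0.045 m and contact force between adapter_a and the fingers below 0.02 N) or (height (world z) of adapter_b above 0.045 m and contact force between adapter_b and the fingers below 0.02 N)).
It fails at once if the test block is moved more than 30 mm (distance of block from where it was at the start of the episode above 0.03 m).
It also fails if it takes over 59 s, if anything falls off the work surface, if the arm or the gripper's body presses on something with over 40 N, if the wrist force passes 120 N, or if a joint passes its speed limit or range.

## Working session

There is one attempt and no reset: what is moved stays moved. The work goes in short steps, Python scripts to look and compute and a tool call to move; the robot and the scene stay as the last step left them, time stands still between calls to the robot, and variables do not carry over. Pictures are saved under pics/ and viewed, and the job is handed in when it is done.

Besides the shell and the picture viewer there is one more tool, called after "Request:" as a command line: name --pt "numbers of a row" for each row, then --argument value for the rest. servo_tool: Moves the arm, as the interface text tells. Its arguments: {"type":"object","properties":{"moves":{"type":"array"},"newtons":{"type":"number"}},"required":["moves"]}

```bash
mkdir -p pics; python3 - <<'E'
from workcell import *
import cv2
print(get_obs())
for n in ["scene","top"]:
    c=calibration(n);print(n,c)
    cv2.imwrite(f"pics/{n}0.png",cv2.cvtColor(capture(n),cv2.COLOR_RGB2BGR))
print(calibration("wrist"))
E
```

```text
{'time_s': 0.0, 'joints': array([ 1.32379175,  0.69001387, -0.19452088,  1.56630973,  0.15727897,
        0.90244484, -0.21504863]), 'dq': array([-0.00043875, -0.00038271, -0.0001127 ,  0.00100233,  0.00044537,
        0.00142093,  0.00104891]), 'joint_torque': array([-1.90062792e-04, -5.27554572e+01, -1.26685593e+00, -1.53426629e+01,
       -5.26267604e-02,  6.61178885e-03,  1.66918467e-04]), 'tool_pos': array([ 0.17300361, -0.59995063,  0.23790066]), 'orientation': array([-3.13980841e+00,  9.68074707e-05,  2.80928487e-01]), 'ft_force': array([-0.88268752,  0.23566731, -0.10555696]), 'torque': array([ 0.01463239,  0.00533166, -0.02749986]), 'grip_width': 0.9981854884502204}
scene {'fovy': 53.05577869790704, 'cx': 257.0485455355785, 'cy': 196.40862912462586, 'R': array([[-0.66674005,  0.74505515,  0.01872228],
       [ 0.41952275,  0.39595146, -0.81683725],
       [-0.61600192, -0.53676369, -0.57656429]]), 't': array([ 0.37615959, -0.23216368,  1.11163154])}
top {'fovy': 54.17237544759709, 'cx': 260.40877958942826, 'cy': 186.35697262700452, 'R': array([[-0.02116542, -0.99914802, -0.0354295 ],
       [-0.98584113,  0.02675332, -0.16553406],
       [ 0.16634089,  0.03142426, -0.98556746]]), 't': array([0.03280216, 0.59063293, 0.76556488])}
{'fovy': 59.11176402454909, 'cx': 260.62845948733593, 'cy': 193.0540305802693, 'hand_eye': array([[ 2.58749973e-04, -9.66961145e-01, -2.54923671e-01,
         6.52419059e-02],
       [ 9.99999944e-01,  3.04299474e-04, -1.39240934e-04,
         1.64095530e-03],
       [ 2.12213712e-04, -2.54923620e-01,  9.66961169e-01,
        -1.44765580e-01],
       [ 0.00000000e+00,  0.00000000e+00,  0.00000000e+00,
         1.00000000e+00]])}
```

View pics/scene0.png

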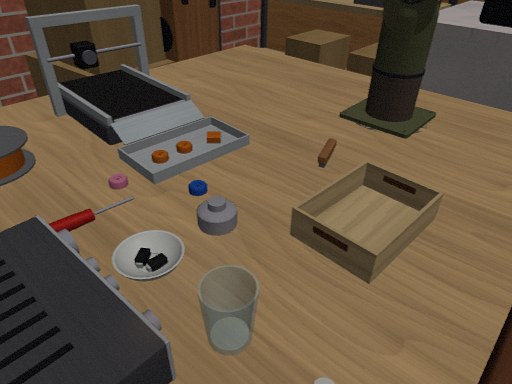

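View pics/top0.png

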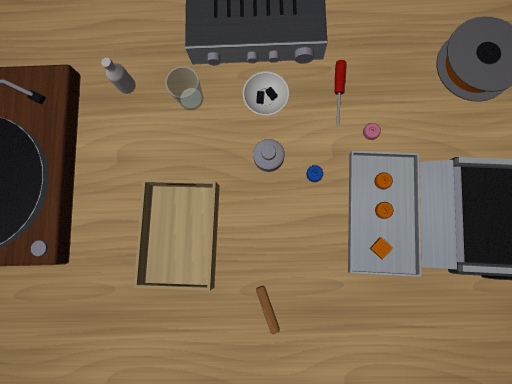

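The top view shows two orange discs at about (384,181) and (384,210) in the tray, and an orange block turned like a diamond at (381,248). The lookalikes are the pink disc at (372,131), the blue disc at (315,173) and the orange spool at about (458,70). The tote is at about (178,236).

```bash
cat > h.py <<'E'
from workcell import *
import cv2, numpy as np
from scipy.spatial.transform import Rotation as Ro
def f(c): return 192/np.tan(np.radians(c["fovy"]/2))
def ray(name,uv,z,obs=None):
    c=calibration(name); d=np.array([(uv[0]-c["cx"])/f(c),(uv[1]-c["cy"])/f(c),1.])
    if name=="wrist":
        Rt=Ro.from_euler("xyz",obs["orientation"]).as_matrix(); H=c["hand_eye"]
        o=Rt@H[:3,3]+obs["tool_pos"]; d=Rt@H[:3,:3]@d
    else:
        R=c["R"]; o=-R.T@c["t"]; d=R.T@d
    return o+d*(z-o[2])/d[2]
def orange(im,amin=40):
    h=cv2.cvtColor(im,cv2.COLOR_RGB2HSV); m=cv2.inRange(h,(4,170,90),(18,255,255))
    cs,_=cv2.findContours(m,cv2.RETR_EXTERNAL,cv2.CHAIN_APPROX_NONE)
    out=[]
    for c in cs:
        if cv2.contourArea(c)<amin: continue
        M=cv2.moments(c); out.append((M["m10"]/M["m00"],M["m01"]/M["m00"],cv2.contourArea(c),cv2.minAreaRect(c)))
    return out
E
python3 - <<'E'
from h import *
im=cv2.cvtColor(cv2.imread("pics/top0.png"),cv2.COLOR_BGR2RGB)
for o in orange(im): print(np.round(o[:3],1),o[3][1:],ray("top",o[:2],0.014).round(4))
sc=cv2.cvtColor(cv2.imread("pics/scene0.png"),cv2.COLOR_BGR2RGB)
for o in orange(sc): print("scene",np.round(o[:3],1),ray("scene",o[:2],0.012).round(4))
print("tray")
for p in [(351,153),(417,155),(419,274),(350,272)]: print(p,ray("top",p,0.026).round(3))
print("tote rim")
for p in [(146,182),(218,183),(214,289),(137,287)]: print(p,ray("top",p,0.06).round(3))
print("belt",[ray("top",p,0.06).round(3) for p in [(455,160),(451,270)]])
a=cv2.resize(im[140:290,335:435],None,fx=4,fy=4,interpolation=cv2.INTER_CUBIC)
b=cv2.resize(sc[110:180,110:260],None,fx=4,fy=4,interpolation=cv2.INTER_CUBIC)[:,:400]
b=cv2.resize(sc[110:180,110:260],(400,187))
cv2.imwrite("pics/crop.png",cv2.cvtColor(np.hstack([a,cv2.copyMakeBorder(b,0,413,0,0,0)]),cv2.COLOR_RGB2BGR))
cv2.imwrite("pics/tote.png",cv2.resize(cv2.cvtColor(im[170:300,120:235],cv2.COLOR_RGB2BGR),None,fx=4,fy=4))
E
```

```text
[381.2 247.7 219. ] ((15.55634880065918, 15.55634880065918), 45.0) [ 0.4543 -0.2413  0.014 ]
[383.8 209.8 197.5] ((15.55634880065918, 16.26345443725586), 45.0) [ 0.5371 -0.253   0.014 ]
[383.  180.4 191.5] ((15.0, 16.0), 90.0) [ 0.6034 -0.2562  0.014 ]
scene [  6.2 167.  225.5] [ 0.8578 -0.4564  0.012 ]
scene [160.4 155.7 132.5] [ 0.6023 -0.2609  0.012 ]
scene [184.7 146.2 115. ] [ 0.5351 -0.257   0.012 ]
scene [213.2 134.6  59. ] [ 0.4461 -0.2539  0.012 ]
tray
(351, 153) [ 0.666 -0.186  0.026]
(417, 155) [ 0.657 -0.332  0.026]
(419, 274) [ 0.398 -0.313  0.026]
(350, 272) [ 0.405 -0.168  0.026]
tote rim
(146, 182) [0.606 0.267 0.06 ]
(218, 183) [0.599 0.11  0.06 ]
(214, 289) [0.378 0.118 0.06 ]
(137, 287) [0.385 0.279 0.06 ]
belt [array([ 0.635, -0.398,  0.06 ]), array([ 0.407, -0.365,  0.06 ])]
```

View pics/crop.png

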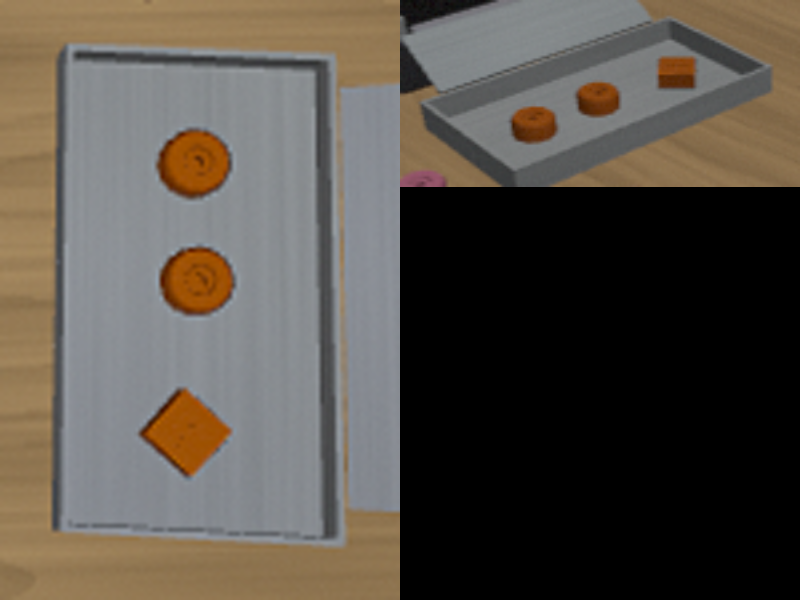

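View pics/tote.png

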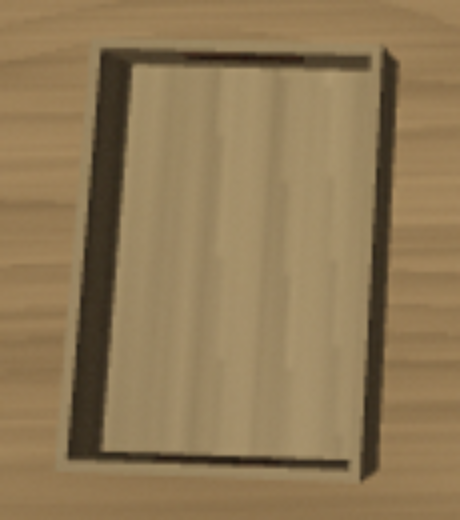

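The crop confirms it: the two round bevelled pieces at larger x (0.603 and 0.537) are the adapters, and the square piece at x≈0.45 is the block. I'll approach around the printer's near side, then take a wrist look.

Request:
servo_tool --pt "-0.4 0.5 1 0 0 0 -0.65" --pt "-0.4 0.5 1 0 0 0 -0.65" --pt "-0.4 0.5 1 0 0 0 -0.65" --pt "-0.4 0.5 1 0 0 0 -0.65" --pt "-0.4 0.5 1 0 0 0 -0.65" --pt "-0.4 0.5 1 0 0 0 -0.65" --pt "-0.4 0.5 1 0 0 0 0" --pt "-0.4 0.5 1 0 0 0 0" --pt "-0.4 0.5 1 0 0 0 0" --pt "-0.4 0.5 1 0 0 0 0" --pt "-0.4 0.5 1 0 0 0 0" --pt "-0.4 0.5 1 0 0 0 0" --newtons 12

```text
time_s: 1.1
tool_pos: [0.2934, -0.3593, 0.2386]
orientation: [-3.141, 0.0, -0.06]
ft_force: [0.8, 0.9, 0.3]
grip_width: 0.697
```

Request:
servo_tool --pt "-0.4 1 1 0 0 0 0" --pt "-0.4 1 1 0 0 0 0" --pt "-0.4 1 1 0 0 0 0" --pt "-0.4 1 1 0 0 0 0" --pt "-0.4 1 0.5 0 0 0 0" --pt "-0.4 1 0 0 0 0 0" --pt "-0.4 1 0 0 0 0 0" --pt "-0.4 1 0 0 0 0 0" --pt "-0.4 1 0 0 0 0 0" --pt "-0.4 1 0 0 0 0 0" --pt "-0.4 1 0 0 0 0 0" --pt "-0.4 1 0 0 0 0 0"

```text
time_s: 2.1
tool_pos: [0.5339, -0.2702, 0.2383]
orientation: [-3.141, 0.001, -0.059]
ft_force: [-0.4, 0.1, 0.6]
grip_width: 0.7
```

```bash
python3 - <<'E'
from h import *
ob=get_obs(); im=capture("wrist"); print(ob["tool_pos"],ob["orientation"])
for o in orange(im,300): print(np.round(o[:3],1),o[3][1:],ray("wrist",o[:2],0.014,ob).round(4))
cv2.imwrite("pics/w1.png",cv2.cvtColor(im,cv2.COLOR_RGB2BGR))
E
```

```text
[ 0.53387888 -0.27024937  0.23832605] [-3.14131103e+00  9.74363278e-04 -5.93240770e-02]
```

View pics/w1.png

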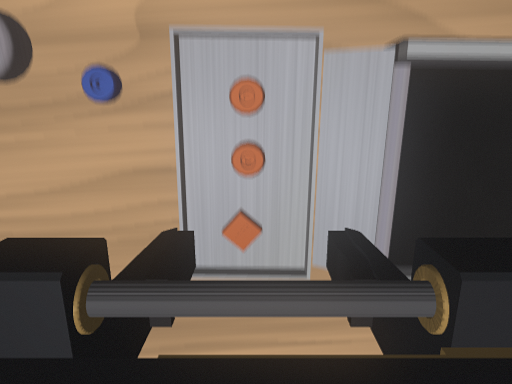

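```bash
sed -i 's/(4,170,90),(18/(2,120,90),(18/' h.py; python3 - <<'E'
from h import *
ob=get_obs()
im=cv2.cvtColor(cv2.imread("pics/w1.png"),cv2.COLOR_BGR2RGB)
print(im[96,240],im[230,240])
for o in orange(im,300): print(np.round(o[:3],1),o[3][1:],ray("wrist",o[:2],0.014,ob).round(4))
for p in [(181,34),(316,36),(306,272)]: print(p, ray("wrist",p,0.026,ob).round(3))
c=calibration("wrist");H=np.linalg.inv(c["hand_eye"])
for q in [(0,0,0),(0,.03,0),(0,-.03,0)]:
    p=H[:3,:3]@np.array(q)+H[:3,3]; print(f(c)*p[0]/p[2]+c["cx"],f(c)*p[1]/p[2]+c["cy"])
E
```

```text
[156  94  68] [181 106  70]
[241.6 230.3 732. ] ((28.55222511291504, 28.04007911682129), 39.80556869506836) [ 0.4648 -0.2443  0.014 ]
[247.5 158.7 693.5] ((29.0, 30.0), 90.0) [ 0.5478 -0.2567  0.014 ]
[246.3  95.7 771.5] ((31.11269760131836, 31.819805145263672), 45.0) [ 0.6143 -0.2598  0.014 ]
(181, 34) [ 0.675 -0.201  0.026]
(316, 36) [ 0.666 -0.332  0.026]
(306, 272) [ 0.414 -0.316  0.026]
257.34801470658914 250.7022848926102
322.15173900026156 250.72332939338224
192.54761846905598 250.6812414725983
```

The wrist points sit 10 mm further out in x than the top and scene points. The arm may not have settled when I took the picture, so I'll repeat it at rest.

```bash
python3 - <<'E'
from h import *
for k in range(2):
    ob=get_obs(); im=capture("wrist"); print(ob["time_s"],ob["tool_pos"],ob["orientation"],np.abs(ob["dq"]).max())
    for o in orange(im,300): print(np.round(o[:3],1),ray("wrist",o[:2],0.014,ob).round(4))
E
```

```text
2.15 [ 0.53866109 -0.26927884  0.23836972] [-3.14093195 -0.00455081 -0.05646216] 0.08022257271071509
[242.3 238.7 750.5] [ 0.4543 -0.2445  0.014 ]
[248.5 167.5 738. ] [ 0.538  -0.2572  0.014 ]
[247.7 104.5 853. ] [ 0.6053 -0.2606  0.014 ]
2.2 [ 0.53636829 -0.26928444  0.23819592] [-3.14078531e+00 -2.44446919e-03 -5.65516344e-02] 0.08661921450067031
[242.4 237.  751.5] [ 0.4538 -0.2447  0.014 ]
[248.8 165.7 733. ] [ 0.5373 -0.2575  0.014 ]
[248.  102.5 850. ] [ 0.6045 -0.2611  0.014 ]
```

Request:
servo_tool --pt "-0.4 0.1 0.6 -1 0 0 0" --pt "-0.4 0 0 -1 0 0 0" --pt "-0.4 0 0 -1 0 0 0" --pt "-0.4 0 0 -1 0 0 0" --pt "-0.4 0 0 -1 0 0 0" --pt "-0.4 0 0 -1 0 0 0" --pt "-0.4 0 0 -1 0 0 0" --pt "-0.4 0 0 -1 0 0 0" --pt "-0.4 0 0 -1 0 0 0" --pt "-0.4 0 0 0 0 0 0" --pt "-0.4 0 0 0 0 0 0" --pt "-0.4 0 0 0 0 0 0"

```text
time_s: 3.25
tool_pos: [0.535, -0.2591, 0.0597]
orientation: [3.141, -0.001, -0.06]
ft_force: [0.3, -0.2, 0.4]
grip_width: 0.698
```

```bash
python3 - <<'E'
from h import *
ob=get_obs(); im=capture("wrist"); print(ob["tool_pos"],ob["orientation"])
for o in orange(im,300): print(np.round(o[:3],1),ray("wrist",o[:2],0.016,ob).round(4))
cv2.imwrite("pics/w2.png",cv2.cvtColor(im,cv2.COLOR_RGB2BGR))
E
```

```text
[ 0.53502093 -0.25906124  0.05974791] [ 3.14098086e+00 -5.00120122e-04 -6.01323756e-02]
[ 243.8  336.7 1899.5] [ 0.4555 -0.2449  0.016 ]
[ 254.8  213.7 2664.5] [ 0.5387 -0.2574  0.016 ]
[ 253.5   94.3 3562. ] [ 0.6057 -0.261   0.016 ]
```

View pics/w2.png

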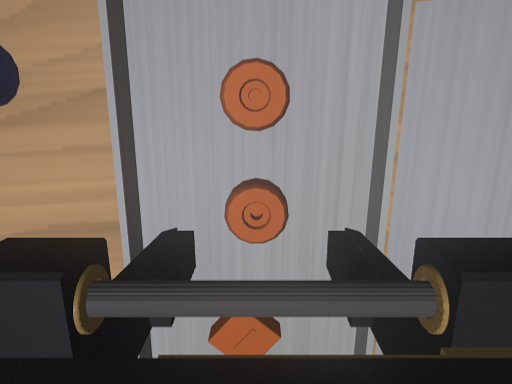

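Request:
servo_tool --pt "-0.4 0.13 0.1 -1 0 0 0" --pt "-0.4 0 0 -0.8 0 0 0" --pt "-0.4 0 0 -0.5 0 0 0" --pt "-0.4 0 0 -0.33 0 0 0" --pt "-0.4 0 0 0 0 0 0" --pt "-0.4 0 0 0 0 0 0"

```text
time_s: 3.8
tool_pos: [0.538, -0.2568, 0.0066]
orientation: [3.141, -0.0, -0.06]
ft_force: [0.3, -0.2, 1.9]
grip_width: 0.701
```

Request:
servo_tool --pt "0.3 0 0 0 0 0 0" --pt "0.5 0 0 0 0 0 0" --pt "0.5 0 0 0 0 0 0" --pt "0.5 0 0 0 0 0 0" --pt "0.5 0 0 0 0 0 0" --pt "0.5 0 0 0 0 0 0" --newtons 12

```text
time_s: 4.3
tool_pos: [0.5381, -0.2567, 0.0066]
orientation: [3.141, -0.001, -0.06]
ft_force: [0.1, -0.2, 4.3]
grip_width: 0.425
```

Request:
servo_tool --pt "1 0 0 0.1 0 0 0" --pt "1 0 0 0.3 0 0 0" --pt "1 0 0 0.6 0 0 0" --pt "1 0 0 0 0 0 0" --pt "1 0 0 0 0 0 0" --newtons 15

```text
time_s: 4.72
tool_pos: [0.5386, -0.2569, 0.0272]
orientation: [3.141, -0.002, -0.06]
ft_force: [-1.2, -0.7, -0.3]
grip_width: 0.421
```

```bash
python3 - <<'E'
from h import *
ob=get_obs(); im=capture("wrist"); print(ob["tool_pos"],ob["ft_force"],ob["grip_width"])
for o in orange(im,300): print(np.round(o[:3],1),ray("wrist",o[:2],0.016,ob).round(4))
cv2.imwrite("pics/w3.png",cv2.cvtColor(im,cv2.COLOR_RGB2BGR))
E
```

```text
[ 0.53855007 -0.25686518  0.02723828] [-1.18551164 -0.66637215 -0.33596297] 0.4214214347507079
[ 259.4  252.1 4316. ] [ 0.5327 -0.2574  0.016 ]
[ 257.6  100.8 5205. ] [ 0.6055 -0.261   0.016 ]
```

View pics/w3.png

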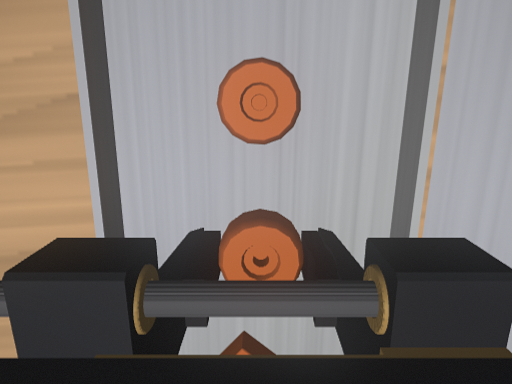

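Adapter B is held at 37 mm opening and sits level. Next I'll lift it and carry it to the tote.

Request:
servo_tool --pt "1 0 0 0.6 0 0 0" --pt "1 0 0 1 0 0 0" --pt "1 0 0 1 0 0 0" --pt "1 0 0 1 0 0 0" --pt "1 0 0 1 0 0 0" --pt "1 0 0.4 0.8 0 0 0" --pt "1 -0.4 0.8 0 0 0 0" --pt "1 -0.4 1 0 0 0 0" --pt "1 -0.4 1 0 0 0 0" --pt "1 -0.4 1 0 0 0 0" --pt "1 -0.4 1 0 0 0 0" --pt "1 -0.4 1 0 0 0 0"

```text
time_s: 5.77
tool_pos: [0.4893, -0.1317, 0.1348]
orientation: [3.142, -0.0, -0.06]
ft_force: [-0.1, 0.6, 0.6]
grip_width: 0.427
```

Request:
servo_tool --pt "1 -0.4 1 0 0 0 0" --pt "1 -0.4 1 0 0 0 0" --pt "1 -0.4 1 0 0 0 0" --pt "1 -0.4 1 0 0 0 0" --pt "1 -0.4 1 0 0 0 0" --pt "1 -0.4 1 0 0 0 0" --pt "1 0 1 0 0 0 0" --pt "1 0 1 0 0 0 0" --pt "1 0 1 0 0 0 0" --pt "1 0 1 0 0 0 0" --pt "1 0 1 0 0 0 0" --pt "1 0 1 0 0 0 0"

```text
time_s: 6.77
tool_pos: [0.4418, 0.1086, 0.1347]
orientation: [-3.141, -0.0, -0.059]
ft_force: [-0.2, -0.1, -0.3]
grip_width: 0.425
```

Request:
servo_tool --pt "1 0 1 0 0 0 0" --pt "1 0 1 0 0 0 0" --pt "1 0 1 0 0 0 0" --pt "1 0 0.5 0 0 0 0" --pt "1 0 0 0 0 0 0" --pt "1 0 0 0 0 0 0" --pt "1 0 0 0 0 0 0"

```text
time_s: 7.35
tool_pos: [0.4417, 0.1758, 0.1343]
orientation: [3.14, 0.0, -0.061]
ft_force: [-0.4, -0.6, 0.4]
grip_width: 0.425
```

```bash
python3 - <<'E'
from h import *
ob=get_obs(); im=capture("wrist"); t=capture("top"); s=capture("scene"); print(ob["tool_pos"],ob["orientation"],ob["grip_width"])
w=lambda n,i:cv2.imwrite(n,cv2.cvtColor(i,cv2.COLOR_RGB2BGR))
w("pics/w4.png",im);w("pics/ts4.png",cv2.resize(np.hstack([t,s]),(800,300)))
E
```

```text
[0.44174851 0.17580385 0.13428451] [ 3.14030488e+00  2.72828543e-04 -6.13121128e-02] 0.4253553650987465
```

View pics/w4.png

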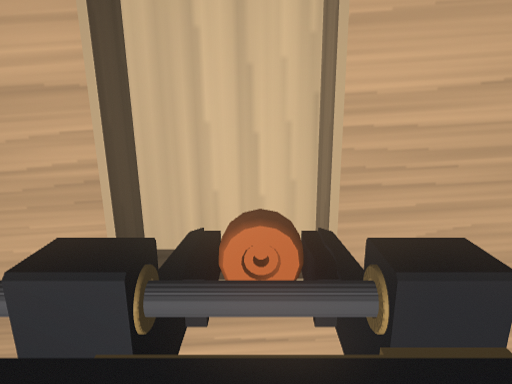

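View pics/ts4.png

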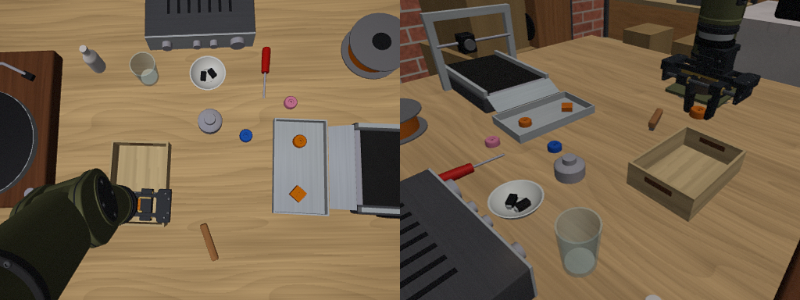

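```bash
python3 - <<'E'
from h import *
ob=get_obs()
for p,z in [((90,5),.06),((103,200),.06),((337,5),.06),((332,200),.06),((165,250),.006),((165,276),.06)]: print(p,z,ray("wrist",p,z,ob).round(3))
im=cv2.imread("pics/w4.png")[220:384,60:220]
cv2.imwrite("pics/c4.png",cv2.resize(im,None,fx=4,fy=3.6))
E
```

```text
(90, 5) 0.06 [0.569 0.266 0.06 ]
(103, 200) 0.06 [0.452 0.28  0.06 ]
(337, 5) 0.06 [0.56  0.122 0.06 ]
(332, 200) 0.06 [0.442 0.126 0.06 ]
(165, 250) 0.006 [0.389 0.261 0.006]
(165, 276) 0.06 [0.393 0.246 0.06 ]
```

View pics/c4.png

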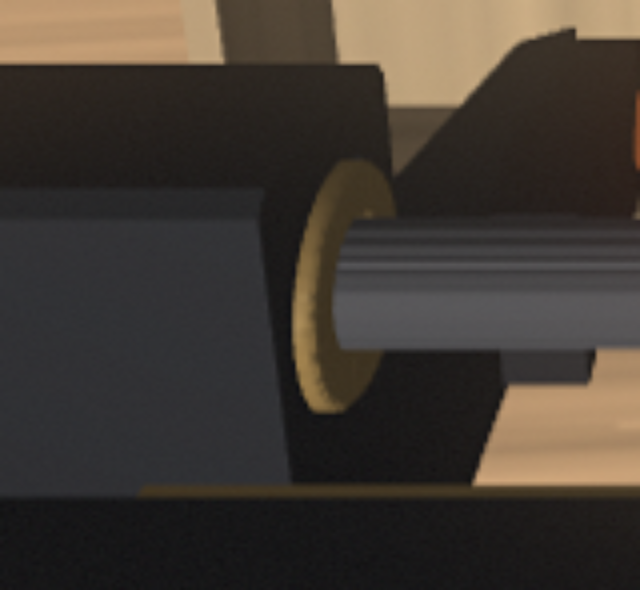

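Request:
servo_tool --pt "1 0.25 1 0 0 0 0" --pt "1 0 0.2 -0.5 0 0 0" --pt "1 0 0 -1 0 0 0" --pt "1 0 0 -1 0 0 0" --pt "1 0 0 -1 0 0 0" --pt "1 0 0 -1 0 0 0" --pt "1 0 0 -0.5 0 0 0" --pt "1 0 0 0 0 0 0" --pt "1 0 0 0 0 0 0" --pt "1 0 0 0 0 0 0"

```text
time_s: 8.33
tool_pos: [0.4472, 0.2013, 0.0347]
orientation: [-3.141, -0.001, -0.06]
ft_force: [-0.6, -0.6, -0.1]
grip_width: 0.421
```

```bash
python3 - <<'E'
from h import *
ob=get_obs(); im=capture("wrist"); s=capture("scene"); print(ob["tool_pos"],ob["orientation"],ob["ft_force"],ob["grip_width"])
w=lambda n,i:cv2.imwrite(n,cv2.cvtColor(i,cv2.COLOR_RGB2BGR))
w("pics/ws5.png",cv2.resize(np.hstack([im,s]),(800,300)))
E
```

```text
[0.447198   0.20133682 0.03473085] [-3.14136675e+00 -8.28934152e-04 -5.98018866e-02] [-0.62485512 -0.59428673 -0.05208866] 0.42085438065314207
```

View pics/ws5.png

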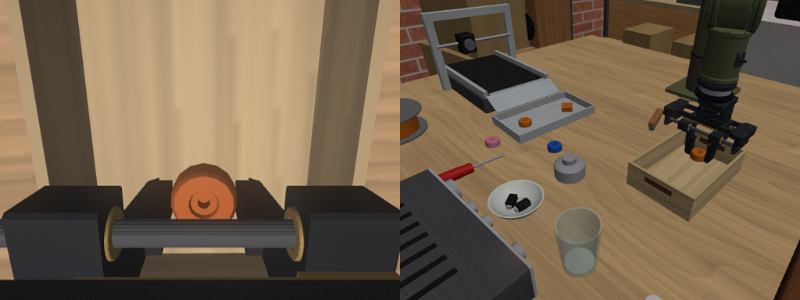

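It is centred between the side walls and clear of the near end. Now I'll lower it the last 25 mm.

Request:
servo_tool --pt "1 0 0 -0.6 0 0 0" --pt "1 0 0 -0.4 0 0 0" --pt "1 0 0 -0.2 0 0 0" --pt "1 0 0 -0.05 0 0 0" --pt "1 0 0 -0.05 0 0 0" --pt "1 0 0 0 0 0 0" --pt "1 0 0 0 0 0 0"

```text
time_s: 9.02
tool_pos: [0.4467, 0.2014, 0.0086]
orientation: [3.142, -0.0, -0.059]
ft_force: [-0.3, 0.0, 2.3]
grip_width: 0.416
```

Request:
servo_tool --pt "0 0 0 0 0 0 0" --pt "-0.2 0 0 0 0 0 0" --pt "-0.4 0 0 0 0 0 0" --pt "-0.4 0 0 0 0 0 0" --pt "-0.4 0 0 0 0 0 0" --pt "-0.4 0 0 0.3 0 0 0" --pt "-0.4 0 0 0.7 0 0 0" --pt "-0.4 0 0 1 0 0 0" --pt "-0.4 0 0 1 0 0 0" --pt "-0.4 0 0 1 0 0 0" --pt "-0.4 0 0 1 0 0 0" --pt "-0.4 0 0 1 0 0 0"

```text
time_s: 10.02
tool_pos: [0.4466, 0.2013, 0.1295]
orientation: [3.142, 0.0, -0.06]
ft_force: [0.3, 0.7, -0.7]
grip_width: 0.703
```

```bash
python3 - <<'E'
from h import *
ob=get_obs(); im=capture("wrist"); s=capture("scene"); print(ob["tool_pos"],ob["orientation"],ob["ft_force"],ob["grip_width"])
for o in orange(im,300): print(np.round(o[:3],1),ray("wrist",o[:2],0.016,ob).round(4))
w=lambda n,i:cv2.imwrite(n,cv2.cvtColor(i,cv2.COLOR_RGB2BGR))
w("pics/ws6.png",cv2.resize(np.hstack([im,s]),(800,300)))
E
```

```text
[0.44655408 0.20132755 0.12950458] [ 3.14155883e+00  1.01695339e-04 -5.95873796e-02] [ 0.34252152  0.66150344 -0.73728313] 0.7031945281724707
[ 260.2  189.4 1752.5] [0.4471 0.2001 0.016 ]
```

View pics/ws6.png

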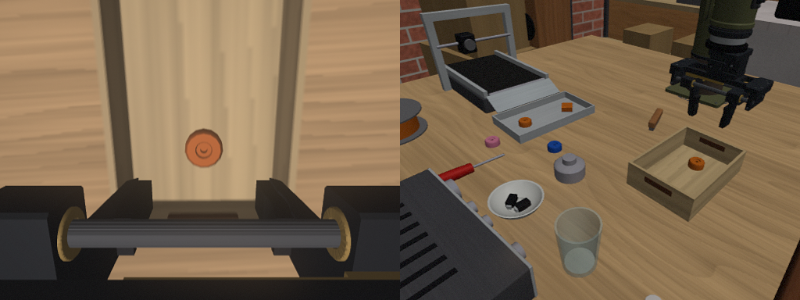

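Adapter B is flat in the tote at (0.447, 0.200). Now for adapter A.

Request:
servo_tool --pt "-0.4 0 -0.5 0 0 0 0" --pt "-0.4 0 -1 0 0 0 0" --pt "-0.4 0 -1 0 0 0 0" --pt "-0.4 0 -1 0 0 0 0" --pt "-0.4 0 -1 0 0 0 0" --pt "-0.4 0 -1 0 0 0 0" --pt "-0.4 0 -1 0 0 0 0" --pt "-0.4 0 -1 0 0 0 0" --pt "-0.4 0.5 -1 0 0 0 0" --pt "-0.4 0.5 -1 0 0 0 0" --pt "-0.4 0.5 -1 0 0 0 0" --pt "-0.4 0.5 -1 0 0 0 0"

```text
time_s: 11.12
tool_pos: [0.4858, -0.0304, 0.127]
orientation: [3.141, 0.003, -0.06]
ft_force: [-0.5, 0.3, 0.5]
grip_width: 0.7
```

Request:
servo_tool --pt "-0.4 0.5 -1 0 0 0 0" --pt "-0.4 0.5 -1 0 0 0 0" --pt "-0.4 0.5 -1 0 0 0 0" --pt "-0.4 0.5 -1 0 0 0 0" --pt "-0.4 0.5 -1 0 0 0 0" --pt "-0.4 0.5 -1 0 0 0 0" --pt "-0.4 0.5 -1 0 0 0 0" --pt "-0.4 0.5 -1 0 0 0 0" --pt "-0.4 0.5 -1 0 0 0 0" --pt "-0.4 0.5 -1 0 0 0 0" --pt "-0.4 0.5 -1 0 0 0 0" --pt "-0.4 0.5 -0.5 0 0 0 0"

```text
time_s: 12.12
tool_pos: [0.6048, -0.2629, 0.1262]
orientation: [3.14, 0.003, -0.063]
ft_force: [-0.4, -0.8, 0.4]
grip_width: 0.7
```

Request:
servo_tool --pt "-0.4 0 0 -0.5 0 0 0" --pt "-0.4 0 0 -1 0 0 0" --pt "-0.4 0 0 -1 0 0 0" --pt "-0.4 0 0 -1 0 0 0" --pt "-0.4 0 0 0 0 0 0" --pt "-0.4 0 0 0 0 0 0" --pt "-0.4 0 0 0 0 0 0"

```text
time_s: 12.7
tool_pos: [0.6065, -0.2581, 0.0582]
orientation: [-3.141, 0.0, -0.059]
ft_force: [-0.3, -0.4, 1.1]
grip_width: 0.702
```

```bash
python3 - <<'E'
from h import *
ob=get_obs(); im=capture("wrist"); print(ob["tool_pos"],ob["orientation"],ob["ft_force"],ob["grip_width"])
for o in orange(im,300): print(np.round(o[:3],1),ray("wrist",o[:2],0.016,ob).round(4))
cv2.imwrite("pics/w7.png",cv2.cvtColor(im,cv2.COLOR_RGB2BGR))
E
```

```text
[ 0.60650545 -0.25813322  0.05815109] [-3.14124062e+00  4.24683892e-04 -5.91673368e-02] [-0.33864923 -0.43963019  1.05804671] 0.7016095186622853
[ 263.1  221.7 2692.5] [ 0.6055 -0.261   0.016 ]
```

View pics/w7.png

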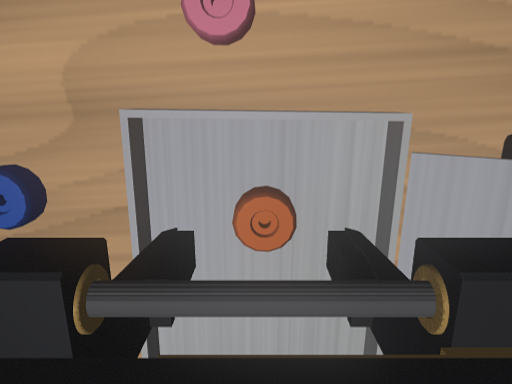

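Request:
servo_tool --pt "-0.4 -0.05 -0.12 -1 0 0 0" --pt "-0.4 0 0 -0.8 0 0 0" --pt "-0.4 0 0 -0.5 0 0 0" --pt "-0.4 0 0 -0.25 0 0 0" --pt "-0.4 0 0 0 0 0 0" --pt "-0.4 0 0 0 0 0 0"

```text
time_s: 13.25
tool_pos: [0.606, -0.2608, 0.0072]
orientation: [-3.142, -0.0, -0.059]
ft_force: [-0.8, 0.1, -0.1]
grip_width: 0.7
```

Request:
servo_tool --pt "0.3 0 0 0 0 0 0" --pt "0.5 0 0 0 0 0 0" --pt "1 0 0 0 0 0 0" --pt "1 0 0 0 0 0 0" --pt "1 0 0 0 0 0 0" --pt "1 0 0 0 0 0 0"

```text
time_s: 13.75
tool_pos: [0.6062, -0.261, 0.0076]
orientation: [3.141, -0.001, -0.06]
ft_force: [0.2, 1.1, 1.9]
grip_width: 0.42
```

Request:
servo_tool --pt "1 0 0 0.1 0 0 0" --pt "1 0 0 0.3 0 0 0" --pt "1 0 0 0.6 0 0 0" --pt "1 0 0 0 0 0 0" --pt "1 0 0 0 0 0 0"

```text
time_s: 14.17
tool_pos: [0.6067, -0.2613, 0.0284]
orientation: [3.141, -0.002, -0.06]
ft_force: [-0.5, -0.2, -0.2]
grip_width: 0.419
```

```bash
python3 - <<'E'
from h import *
ob=get_obs(); im=capture("wrist"); print(ob["tool_pos"],ob["orientation"],ob["ft_force"],ob["grip_width"])
for o in orange(im,300): print(np.round(o[:3],1))
cv2.imwrite("pics/w8.png",cv2.cvtColor(im,cv2.COLOR_RGB2BGR))
E
```

```text
[ 0.60671337 -0.26132979  0.0284401 ] [ 3.14076369e+00 -2.29137304e-03 -5.95623489e-02] [-0.53929666 -0.23103411 -0.23982579] 0.418584065832482
[ 259.   252.8 4139. ]
```

View pics/w8.png

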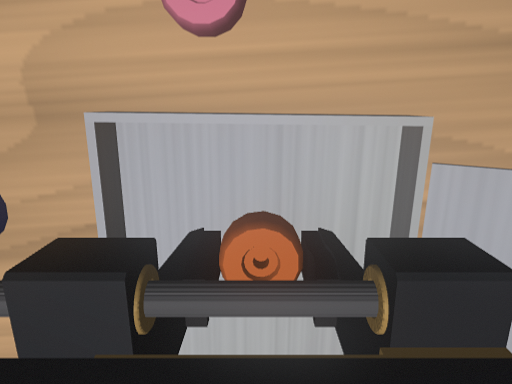

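Adapter A is held the same way. Carrying it to (0.545, 0.197).

Request:
servo_tool --pt "1 0 0 0.6 0 0 0" --pt "1 0 0 1 0 0 0" --pt "1 0 0 1 0 0 0" --pt "1 0 0 1 0 0 0" --pt "1 0 0 1 0 0 0" --pt "1 -0.2 0.4 0.8 0 0 0" --pt "1 -0.4 0.8 0 0 0 0" --pt "1 -0.5 1 0 0 0 0" --pt "1 -0.5 1 0 0 0 0" --pt "1 -0.5 1 0 0 0 0" --pt "1 -0.5 1 0 0 0 0" --pt "1 -0.5 1 0 0 0 0"

```text
time_s: 15.22
tool_pos: [0.5432, -0.1361, 0.1358]
orientation: [3.142, -0.0, -0.06]
ft_force: [0.3, 0.5, 0.4]
grip_width: 0.424
```

Request:
servo_tool --pt "1 0 1 0 0 0 0" --pt "1 0 1 0 0 0 0" --pt "1 0 1 0 0 0 0" --pt "1 0 1 0 0 0 0" --pt "1 0 1 0 0 0 0" --pt "1 0 1 0 0 0 0" --pt "1 0 1 0 0 0 0" --pt "1 0 1 0 0 0 0" --pt "1 0 1 0 0 0 0" --pt "1 0 1 0 0 0 0" --pt "1 0 1 0 0 0 0" --pt "1 0 1 0 0 0 0"

```text
time_s: 16.22
tool_pos: [0.5437, 0.1042, 0.1357]
orientation: [-3.141, -0.0, -0.059]
ft_force: [-0.2, -0.2, 0.5]
grip_width: 0.425
```

Request:
servo_tool --pt "1 0 1 0 0 0 0" --pt "1 0 1 0 0 0 0" --pt "1 0 1 0 0 0 0" --pt "1 0 1 0 0 0 0" --pt "1 0 0.6 0 0 0 0" --pt "1 0 0 0 0 0 0" --pt "1 0 0 0 0 0 0" --pt "1 0 0 0 0 0 0"

```text
time_s: 16.88
tool_pos: [0.5439, 0.1931, 0.1353]
orientation: [3.14, 0.0, -0.061]
ft_force: [-0.5, 0.4, -0.7]
grip_width: 0.418
```

```bash
python3 - <<'E'
from h import *
ob=get_obs(); im=capture("wrist"); print(ob["tool_pos"],ob["orientation"],ob["ft_force"],ob["grip_width"])
cv2.imwrite("pics/w9.png",cv2.cvtColor(im,cv2.COLOR_RGB2BGR))
E
```

```text
[0.54392872 0.19306639 0.13526973] [ 3.13993363e+00  3.42054135e-05 -6.14083597e-02] [-0.50068139  0.35691316 -0.66263043] 0.4177094158816833
```

View pics/w9.png

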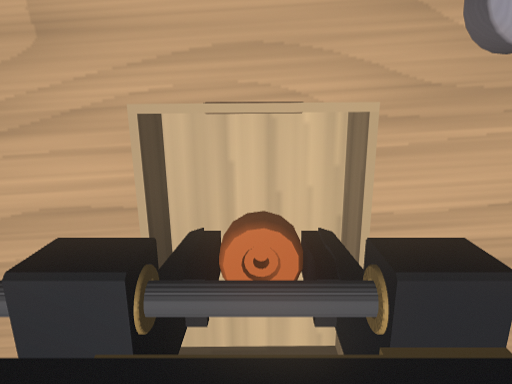

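Request:
servo_tool --pt "1 0 0.1 -0.5 0 0 0" --pt "1 0 0 -1 0 0 0" --pt "1 0 0 -1 0 0 0" --pt "1 0 0 -1 0 0 0" --pt "1 0 0 -1 0 0 0" --pt "1 0 0 -0.7 0 0 0" --pt "1 0 0 -0.5 0 0 0" --pt "1 0 0 -0.3 0 0 0" --pt "1 0 0 -0.15 0 0 0" --pt "1 0 0 -0.1 0 0 0" --pt "1 0 0 0 0 0 0" --pt "1 0 0 0 0 0 0"

```text
time_s: 17.93
tool_pos: [0.5443, 0.1972, 0.0108]
orientation: [-3.141, -0.001, -0.06]
ft_force: [-0.1, 0.5, 0.2]
grip_width: 0.418
```

Request:
servo_tool --pt "1 0 0 -0.05 0 0 0" --pt "1 0 0 -0.05 0 0 0" --pt "1 0 0 0 0 0 0" --pt "1 0 0 0 0 0 0"

```text
time_s: 18.27
tool_pos: [0.5444, 0.1973, 0.0095]
orientation: [-3.141, -0.002, -0.06]
ft_force: [-1.4, -0.4, 8.1]
grip_width: 0.422
```

Request:
servo_tool --pt "0 0 0 0 0 0 0" --pt "-0.2 0 0 0 0 0 0" --pt "-0.4 0 0 0 0 0 0" --pt "-0.4 0 0 0 0 0 0" --pt "-0.4 0 0 0 0 0 0" --pt "-0.4 0 0 0.3 0 0 0" --pt "-0.4 0 0 0.7 0 0 0" --pt "-0.4 0 0 1 0 0 0" --pt "-0.4 0 0 1 0 0 0" --pt "-0.4 0 0 1 0 0 0" --pt "-0.4 0 0 1 0 0 0" --pt "-0.4 0 0 1 0 0 0"

```text
time_s: 19.27
tool_pos: [0.5439, 0.197, 0.1304]
orientation: [-3.141, -0.001, -0.06]
ft_force: [1.0, 0.1, -0.1]
grip_width: 0.699
```

Request:
servo_tool --pt "-0.4 -0.5 0 1 0 0 0" --pt "-0.4 -1 0 1 0 0 0" --pt "-0.4 -1 0 1 0 0 0" --pt "-0.4 -1 0 1 0 0 0" --pt "-0.4 -1 0 1 0 0 0" --pt "-0.4 -0.5 0 0 0 0 0" --pt "-0.4 0 0 0 0 0 0" --pt "-0.4 0 0 0 0 0 0" --pt "-0.4 0 0 0 0 0 0"

```text
time_s: 20.02
tool_pos: [0.4446, 0.197, 0.2284]
orientation: [-3.141, -0.001, -0.06]
ft_force: [-0.4, -0.8, 0.1]
grip_width: 0.703
```

```bash
python3 - <<'E'
from h import *
ob=get_obs(); im=capture("wrist"); s=capture("scene"); t=capture("top"); print(ob["tool_pos"],ob["orientation"],ob["ft_force"],ob["grip_width"],np.abs(ob["dq"]).max())
for o in orange(im,200): print(np.round(o[:3],1),ray("wrist",o[:2],0.016,ob).round(4))
for o in orange(t,60): print("top",np.round(o[:3],1),ray("top",o[:2],0.014).round(4))
w=lambda n,i:cv2.imwrite(n,cv2.cvtColor(i,cv2.COLOR_RGB2BGR))
w("pics/w10.png",im);w("pics/ts10.png",cv2.resize(np.hstack([t,s]),(800,300)))
E
```

```text
[0.44460994 0.19698104 0.22835681] [-3.14143115e+00 -9.55355298e-04 -5.99380656e-02] [-0.40368165 -0.77654807  0.13874617] 0.7031581806704196 0.01815150279334429
[426.1 228.8 293.5] [0.364  0.0145 0.016 ]
[256.2 165.2 899.5] [0.4474 0.2001 0.016 ]
[ 254.1   69.6 1104.5] [0.5436 0.1961 0.016 ]
top [267.  309.9 386.5] [0.3278 0.0111 0.014 ]
top [381.2 247.7 231.5] [ 0.4544 -0.2413  0.014 ]
top [180.7 212.6 186. ] [0.5421 0.201  0.014 ]
top [454.1  77.  127. ] [ 0.8443 -0.4391  0.014 ]
```

View pics/w10.png

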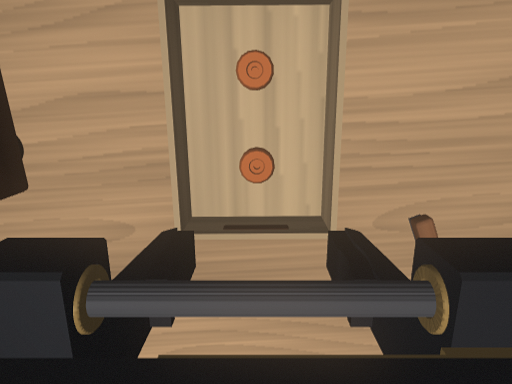

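View pics/ts10.png

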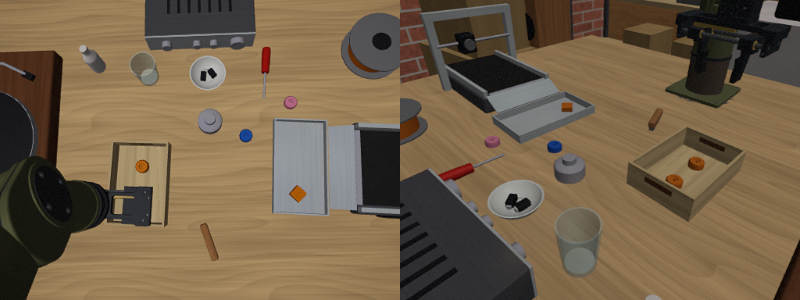

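Both adapters lie flat in the tote, bevel up, at wrist-view pixels (254,70) and (256,165). The block is unmoved at top-view pixel (381,248), and the arm is clear. Handing in.

```bash
python3 -c "
from workcell import *
print(job_done())"
```

```text
the job is handed in; nothing more can be done
None
```

I picked both round orange adapters out of the catch tray one at a time, set each down in contact with the tote floor before letting go, and handed the job in at about 20 s.

**Last checks:**
- **Adapters:** the wrist view shows both lying flat and bevel up in the tote, at about (0.447, 0.200) and (0.544, 0.196). The scene view agrees. The top view confirms only the second, at (0.542, 0.201), because the arm hid the other one. I judged flatness by eye from the pictures and did not measure it.
- **Block:** its top-view pixel is the same as at the start (381.2, 247.7), so it has not moved.
- **Arm:** it was clear of everything, with the gripper open and about 0.23 m up.

**Disagreements:**
- My first wrist picture, taken while the arm was still settling, put everything about 10 mm too far out in x. A repeat nearly at rest agreed with the top and scene cameras to 2–4 mm, and I used that one.
- The second adapter met the floor with about 8 N on the wrist when I lowered it the last millimetre, against about 2 N for the first.

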